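Set a bearing's preload ring with the two-pin spanner

TASK

Take the two-pin spanner from its dock, feel with light pressure for the holes of the brass ring recessed in the blue bearing housing, and with both pins in, turn the ring clockwise until it nips firmly on the bearing: stop once it has clearly gone firm, do not overtighten it. Then stand the spanner upright back in its dock, and leave the other parts on the surface undisturbed.

Things in the scene. Friction and masses are not known exactly. Their poses are not given: they have to be found in the camera images.
- housing: fixed blue bearing housing (hub 85 mm across on a square flange, dark base plate 150x134 mm). Origin: under the plate, on the hub's axis; z up. Rim at z = 62 mm, bore 61 mm wide. In it the brass ring, outside 59, bore 31 mm, face 7 mm below the rim (z = 55 mm), six through-holes 7.5 mm wide, 8 mm deep, 60 deg apart on a 45 mm circle. Their angle is not given: find it by feel or by eye.
- spanner: dark T-handled two-pin spanner, 0.24 kg. Origin: on its axis at the height of the pin tips; z up the shank; x along the handle and through both pins (x = +-22.5 mm). Pins 5 mm thick, 6.5 mm long, last 2.6 mm tapering to 2.4 mm. Head bar 54x20 mm, z 6.5 to 15.5 mm. Shank 14 mm thick. Handle 90 mm long with red ends, 14 mm wide along y, z 64 to 82 mm: grip its middle across y.
- dock: fixed round black dock, 80 mm wide. Origin: under its centre. The spanner's head bar rests, at any yaw, on a bright centre boss 33 mm wide, 14 mm high, its pins hanging beside it (spanner origin 7.5 mm above the surface), inside a wall 59 mm wide inside, 20 mm high, with a flared mouth of 64 mm.
- ring_nip (a joint): angle (rad) the ring has turned clockwise since it touched the bearing; 0 until then. It starts 0.3 to 0.75 rad short of touching and runs there with 0.12 N m or less. Then the torque jumps to 0.2 N m and climbs by 0.6 N m a rad (reads up to 0.1 less once the motion stops). 0.06 to 0.55 rad is right: 0.25 to 0.4 N m. Let go, the ring stays, or eases back to 0.33.
- valve: dark poppet valve standing on its 37 mm head, 106 mm tall, near the parts tray; a bystander. Origin under its centre
- spring: dark valve spring standing on end, 31 mm across, 45 mm tall, near the parts tray; a bystander. Origin under its centre
- spare_plug: brass-lined pressed core plug with a black seal, 57 mm across, 18 mm high, before the tray and the left cup; a bystander. Origin under its centre
- bolt: dark hex bolt standing on its head, 23 mm across, 68 mm tall, before the cups at the back right; a bystander. Origin under its centre
- gear: dark small gear lying flat, 60 mm across, 16 mm high, at the left edge; a bystander. Origin under its centre
- piston_pin: bright hollow piston pin standing on end, 26 mm across, 60 mm tall, at the left edge; a bystander. Origin under its centre

How it is judged:
By the outcome, as a careful person would: the job done as asked, in the order asked, and still so for the second after the job is handed in, with the robot touching nothing.
It also fails if it takes over 70 s, if anything falls off the work surface, if the arm or the gripper's body presses on something with over 40 N, if the wrist force passes 120 N, or if a joint passes its speed limit or range.

ROBOT

A 6-joint arm with a two-finger parallel gripper is mounted at the origin on a cart in front of the work surface, level with it; the furniture and walls round the work are solid. World frame = base frame: x ahead of the robot, y to its left, z up, the work surface at z = 0. Lengths are in m, angles in degrees, forces in N, time in s.
With the tool pointing down it reaches from about 0.25 to 0.725 m from the base axis. Payload 9.7 kg.
Tool frame: the origin (TCP) lies between the finger pads; the fingertips stand 22 mm ahead of it and the grasp point (between the pads) lies 3 mm ahead of it; z points along the fingers, y is the line along which they close (so a half turn about z gives the same grasp; the last joint's range is limited). The gripper opens to 85 mm and grips with 20 to 120 N. Pads are 22 mm wide; open, the fingers measure 114 mm over their backs; the gripper's body (76 mm by 85 mm) begins 54 mm behind the grasp point. The pads swing forward as they close: fully open they stand 13 mm farther back than shut.
Start: joints at [76.089, 4.979, 10.078, 95.1, 0, 90], TCP at [0.132, 0.534, 0.253] pointing down, gripper open.
Joint ranges: [-179.16, 179.16], [-48.56, 103.87], [-65.8, 70.77], [-126.05, 130.52], [-82.76, 87.17], [-180, 180]. Speed limits (degrees/s): [127.2, 127.2, 147.25, 180, 180, 180].

INTERFACE

Orientations are given as [roll, pitch, yaw] about the fixed x, y, z axes, in that order (R = Rz(yaw) Ry(pitch) Rx(roll)).
In Python, from workcell import bot, viewer, finder gives the robot as it stands.
- The arm moves only by the tool move_arm, never from a script. Its arguments are lists of equal length, an entry for each row: "offset": the shift along the tool's x, y, z in cm, a list of three; "twist": the turn, a rotation vector about the tool's x, y, z in rad, a list of three; "grip": the opening, from 0 (shut) to 1 (fully open). In form: {"offset": [[x, y, z], ...], "twist": [[ax, ay, az], ...], "grip": [grip, ...]}. A call has 1 to 5 rows; each row shifts and turns the commanded pose from where the row before left it, along the tool's axes as they then stand; what a row does not reach is not made up. A row lasts 1/10 s, in which the tool goes at most 50 mm and 8.59 degrees, less where a joint would pass 70% of its speed; a pose out of reach is approached as far as the arm can. A call is refused whole if a number of a shift passes 5 or a number of a turn 0.15, either way. A call with a gripper value outside its range is refused whole. The fingers move at their own pace and stop on an object; "force" is the grip in N (left out, the last holds). Time passes only in rows, so rows that do not move let the fingers close. It gives the time, the measured TCP pose, the force, the opening and the grip force at its end, in the units of the state.
- bot.get_obs(): the state, without advancing time (a new reading comes with each control period).
- viewer.camera(name): name is "scene" or "top" or "wrist"; returns a dict with "color" (420x560x3 uint8, red, green, blue), "depth" (420x560 float32, m along the optical axis (not along the pixel's ray), 0 where there is no reading), "vfov" (degrees; the focal length in pixels is half the picture's height over the tangent of half this angle, whatever the lens; pixels are square), "cx", "cy" (the principal point, pixels), "position" and "attitude" of the camera in the world; the wrist camera has in their place "tool_from_camera" (4x4, takes a point from camera to tool coordinates, whose origin is the TCP and whose axes are the flange's). Camera axes: x right, y down, z forward; pixel columns grow to the right and rows downward; lengths in m; the calibration is good to about 2 mm. The wrist camera is an equidistant fisheye: a pixel r from the principal point sees the ray r / f radians off the axis. A picture is of the moment at which its call begins: read the wrist's pose just before it.
- bot.job_done(): hands the job in; it is judged then, once.
Trained networks look in a picture, given as the dict that the camera call returned (one of the last four; its "shot" number tells which), for a name from the list of things; names that differ only in an ending like _2 or _b are one class to them, and where a whole thing is asked for, a point or a joint stands for the part that bears it (a point fixed in the world has none). Each returns a list of dicts, best first, with "p" (0 to 1); they miss things now and then, are a little off and sometimes report something else, mostly with a low value. They report only what shows in the picture. A call takes as long as a camera call.
- finder.boxes_of(picture, thing): "position" ([column, row] in pixels, amid what is visible of it).
- finder.pinpoint(picture, thing): "position" ([column, row] in pixels: a listed point, or the origin of a listed thing).
The state is a dict: "time": time; "q": joint angles; "qd": joint speeds; "joint_efforts": joint torques, N m; "ee_pos": TCP position; "tcp_rot": TCP orientation; "wrist_force": force on the tool from outside, world axes, zero at the start; "torque": the same for the moment, N m; "opening": finger opening in m; "grasp_force": force on a finger pad.
Only numpy, scipy, OpenCV 4.12 (cv2) and the standard library are available. Lean on these libraries where they do the work, as an engineer would, in place of code of your own. Each camera call takes 0.05 s, during which the arm holds its last target. There are 200 camera calls.

## Working session

There is one attempt and no reset: what is moved stays moved. The work goes in short steps, Python scripts to look and compute and a tool call to move; the robot and the scene stay as the last step left them, time stands still between calls to the robot, and variables do not carry over. Pictures are saved under pics/ and viewed, at most 10 in all, crops included, and the job is handed in when it is done.

Besides the shell and the picture viewer there is one more tool, called after "Call:" by a JSON object that holds its "fn" and its "kwargs", one argument or row to a line. move_arm: Moves the arm, as the interface text tells. Its arguments: {"type":"object","properties":{"offset":{"type":"array","items":{"type":"array","items":{"type":"number"}}},"twist":{"type":"array","items":{"type":"array","items":{"type":"number"}}},"grip":{"type":"array","items":{"type":"number"}},"force":{"type":"number"}},"required":["offset","twist","grip"]}

```bash
mkdir -p pics
cat > h.py <<'E'
import numpy as np, cv2, json
from workcell import bot, viewer, finder
from scipy.spatial.transform import Rotation as R
def save(p,n): cv2.imwrite('pics/'+n+'.png',cv2.cvtColor(p['color'],cv2.COLOR_RGB2BGR))
def rot(a):
    a=np.array(a,float)
    if a.shape==(3,3): return a
    return R.from_euler('xyz',a,degrees=True).as_matrix() if a.size==3 else R.from_quat(a).as_matrix()
def ray(p,uv):
    f=210/np.tan(np.radians(p['vfov']/2)); d=np.array([(uv[0]-p['cx'])/f,(uv[1]-p['cy'])/f,1.0]); return d
def cam(p,uv,z=None):
    d=ray(p,uv); Rm=rot(p['attitude']); o=np.array(p['position'])
    if z is None:
        return o+Rm@(d*p['depth'][int(round(uv[1])),int(round(uv[0]))])
    w=Rm@d; return o+w*(z-o[2])/w[2]
E
python3 - <<'E'
from h import *
o=bot.get_obs(); print(o)
for n in ('top','scene'):
    p=viewer.camera(n); save(p,n+'1'); print(n,p['vfov'],p['cx'],p['cy'],p['position'],p['attitude'])
    for t in ('housing','spanner','dock'):
        for k,f in (('pin',finder.pinpoint),('box',finder.boxes_of)):
            for r in f(p,t)[:2]:
                print(t,k,r['p'],r['position'],cam(p,r['position']).round(4),cam(p,r['position'],0.0).round(4))
E
```

```text
{'time': 0.0, 'q': array([7.60889449e+01, 5.01219968e+00, 1.00346742e+01, 9.51000169e+01,
       1.25684242e-03, 8.99999849e+01]), 'qd': array([ 0.00324942,  0.16330534, -0.01322028, -0.04456173, -0.0512046 ,
        0.03142939]), 'joint_efforts': array([ 2.76390594e-03, -5.20387745e+01,  4.64802217e+01,  1.64272625e-02,
        6.34498406e-05,  1.60182694e-07]), 'ee_pos': array([0.13217466, 0.53367544, 0.25257447]), 'tcp_rot': array([-1.79922458e+02, -1.25686168e-03,  1.66088958e+02]), 'wrist_force': array([0.21836744, 0.27769326, 0.31347831]), 'torque': array([ 0.0068487 , -0.00409593, -0.01822669]), 'grasp_force': 0.0, 'opening': 0.08562090645530017}
top 50.58566320478072 281.8035204706457 207.37852690077145 [0.42831227 0.07881956 1.13199326] [-1.72165070e+02  3.14579931e-02 -9.05462262e+01]
housing pin 0.68 [245.9, 232.2] [0.5186 0.1678 0.03  ] [0.521  0.1702 0.    ]
housing box 0.66 [244.1, 234.3] [0.5135 0.1723 0.0291] [0.5157 0.1748 0.    ]
spanner pin 0.83 [350.5, 240.4] [ 0.4947 -0.0889  0.0464] [ 0.4976 -0.0961  0.    ]
spanner box 0.56 [352.0, 240.7] [ 0.4924 -0.0885  0.07
[... 285 characters left out ...]
0334] [-1.16890434e+02  8.22340342e-02 -5.13274583e+01]
housing pin 0.77 [218.4, 227.2] [0.4734 0.1315 0.0364] [0.5171 0.1804 0.    ]
housing box 0.72 [219.1, 221.8] [0.4891 0.1455 0.0382] [0.5365 0.1981 0.    ]
spanner pin 0.91 [309.3, 269.3] [ 0.4822 -0.1003  0.0238] [ 0.5105 -0.0816  0.    ]
spanner pin 0.66 [375.4, 239.5] [ 0.6818 -0.1365  0.008 ] [ 0.6944 -0.1311  0.    ]
spanner box 0.67 [312.5, 249.4] [ 0.4923 -0.0988  0.062 ] [ 0.5743 -0.0454 -0.    ]
dock pin 0.94 [307.5, 270.9] [ 0.4821 -0.0964  0.0185] [ 0.5039 -0.0819  0.    ]
dock box 0.72 [219.2, 221.7] [0.4893 0.1454 0.0383] [0.537  0.1983 0.    ]
dock box 0.57 [307.5, 274.7] [ 0.4798 -0.0983  0.012 ] [ 0.4936 -0.0891  0.    ]
```

View pics/top1.png

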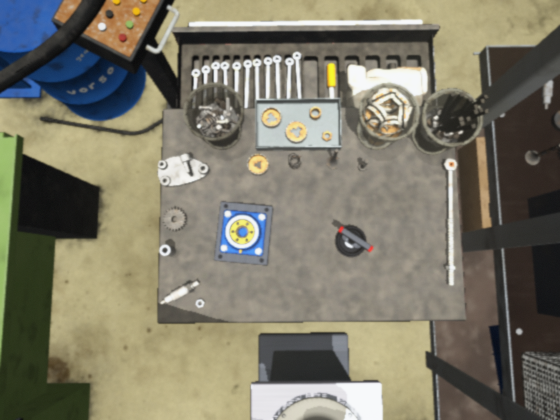

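View pics/scene1.png

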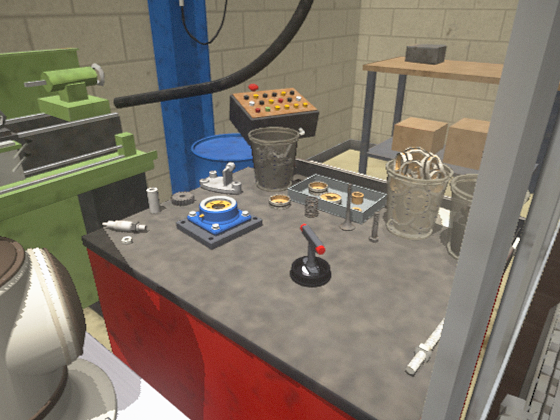

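Run:
```python
from h import *
p=viewer.camera('top'); c=p['color'].astype(int)
hsv=cv2.cvtColor(p['color'],cv2.COLOR_RGB2HSV)
m=((c[...,0]>110)&(c[...,1]<70)&(c[...,2]<70)).astype(np.uint8); m[:, :320]=0;m[:200]=0;m[270:]=0;m[:,400:]=0
n,l,s,ce=cv2.connectedComponentsWithStats(m)
for i in range(1,n): print(s[i],ce[i],cam(p,ce[i],.088).round(4))
# handle points by depth
v,u=np.mgrid[205:265,320:385]; P=np.array([cam(p,(a,b)) for a,b in zip(u.ravel(),v.ravel())])
H=P[(P[:,2]>.08)&(P[:,2]<.11)]
mu=H.mean(0); print(len(H),mu,H.min(0),H.max(0)); w,V=np.linalg.eigh(np.cov(H[:,:2].T)); print('yaw',np.degrees(np.arctan2(V[1,1],V[0,1])))
e=(H[:,:2]-mu[:2])@V[:,1]; print(e.min(),e.max(), mu[:2]+V[:,1]*(e.min()+e.max())/2)
# rim
v,u=np.mgrid[195:270,205:280]; P=np.array([cam(p,(a,b)) for a,b in zip(u.ravel(),v.ravel())])
H=P[(P[:,2]>.052)&(P[:,2]<.075)]; print('hub',len(H),H.mean(0),H.min(0),H.max(0),(H.min(0)+H.max(0))/2)
# plate yaw
b=p['color'][190:280,200:285]; cv2.imwrite('pics/crop.png',cv2.resize(b[...,::-1],None,fx=7,fy=6.5,interpolation=cv2.INTER_CUBIC))
```

```text
[339 226   5   7  17] [340.58823529 228.70588235] [ 0.5199 -0.06    0.088 ]
[369 247   3   4   4] [370.25 248.5 ] [ 0.4728 -0.1281  0.088 ]
245 [ 0.49627608 -0.09324147  0.08761724] [ 0.46711776 -0.13298037  0.08011715] [ 0.52672617 -0.0544308   0.09308862]
yaw 55.91641615025941
-0.0456566787246052 0.044426643278418936 [ 0.49593142 -0.09375084]
hub 720 [0.51790783 0.17566522 0.05822282] [0.47588952 0.13391331 0.05205452] [0.56097722 0.21906583 0.06598049] [0.51843337 0.17648957 0.05901751]
```

```bash
cat >> h.py <<'E'
def plan(pos,yaw,n=None,cur=None,vmax=.045,wmax=8.0,flat=True):
    """rows from the current pose to pos (TCP), yaw (deg, tool down)"""
    o=bot.get_obs() if cur is None else cur
    p=np.array(o['ee_pos']); A=R.from_euler('xyz',o['tcp_rot'],degrees=True)
    B=R.from_euler('xyz',[180,0,yaw],degrees=True); pos=np.array(pos,float)
    rv=(A.inv()*B).as_rotvec(); 
    n=n or max(1,int(np.ceil(max(np.linalg.norm(pos-p)/vmax,np.degrees(np.linalg.norm(rv))/wmax))))
    off=[];tw=[]
    for i in range(n):
        off.append(((A*R.from_rotvec(rv*i/n)).inv().apply((pos-p)/n)*100).round(2).tolist()); tw.append((rv/n).round(4).tolist())
    for i in range(0,n,5): print(json.dumps(off[i:i+5]),json.dumps(tw[i:i+5]))
E
python3 - <<'E'
from h import *
plan([.505,.165,.24],166.09)
E
```

```text
[[-3.75, -2.24, 0.11], [-3.75, -2.24, 0.11], [-3.75, -2.24, 0.11], [-3.75, -2.24, 0.11], [-3.75, -2.24, 0.11]] [[0.0, 0.0, -0.0], [0.0, 0.0, -0.0], [0.0, 0.0, -0.0], [0.0, 0.0, -0.0], [0.0, 0.0, -0.0]]
[[-3.75, -2.24, 0.11], [-3.75, -2.24, 0.11], [-3.75, -2.24, 0.11], [-3.75, -2.24, 0.11], [-3.75, -2.24, 0.11]] [[0.0, 0.0, -0.0], [0.0, 0.0, -0.0], [0.0, 0.0, -0.0], [0.0, 0.0, -0.0], [0.0, 0.0, -0.0]]
[[-3.75, -2.24, 0.11], [-3.75, -2.24, 0.11]] [[0.0, 0.0, -0.0], [0.0, 0.0, -0.0]]
```

Call:
{"fn": "move_arm", "kwargs": {
  "offset": [
    [-3.75, -2.24, 0.1],
    [-3.75, -2.24, 0.1],
    [-3.75, -2.24, 0.1],
    [-3.75, -2.24, 0.1],
    [-3.75, -2.24, 0.1]
  ],
  "twist": [
    [0, 0, 0],
    [0, 0, 0],
    [0, 0, 0],
    [0, 0, 0],
    [0, 0, 0]
  ],
  "grip": [1, 1, 1, 1, 1]
}}

```text
time: 1.25
ee_pos: [0.2882, 0.3787, 0.2484]
tcp_rot: [180.0, 0.0, 166.1]
wrist_force: [-0.1, 0.6, -0.5]
opening: 0.0852
grasp_force: 0.0
```

Call:
{"fn": "move_arm", "kwargs": {
  "offset": [
    [-3.75, -2.24, 0.1],
    [-3.75, -2.24, 0.1],
    [-3.75, -2.24, 0.1],
    [-3.75, -2.24, 0.1],
    [-3.75, -2.24, 0.1]
  ],
  "twist": [
    [0, 0, 0],
    [0, 0, 0],
    [0, 0, 0],
    [0, 0, 0],
    [0, 0, 0]
  ],
  "grip": [1, 1, 1, 1, 1]
}}

```text
time: 1.75
ee_pos: [0.4434, 0.2248, 0.2435]
tcp_rot: [180.0, 0.0, 166.1]
wrist_force: [-0.5, 1.1, -0.2]
opening: 0.0855
grasp_force: 0.0
```

Call:
{"fn": "move_arm", "kwargs": {
  "offset": [
    [-3.75, -2.24, 0.1],
    [-3.75, -2.24, 0.1],
    [0, 0, 0],
    [0, 0, 0]
  ],
  "twist": [
    [0, 0, 0],
    [0, 0, 0],
    [0, 0, 0],
    [0, 0, 0]
  ],
  "grip": [1, 1, 1, 1]
}}

```text
time: 2.15
ee_pos: [0.5047, 0.164, 0.241]
tcp_rot: [-180.0, -0.0, 166.0]
wrist_force: [-0.1, 0.1, 0.3]
opening: 0.0856
grasp_force: 0.0
```

Run:
```python
from h import *
o=bot.get_obs(); print(o['q'],o['ee_pos'],o['tcp_rot'])
p=viewer.camera('wrist'); save(p,'w1'); print(p['vfov'],p['cx'],p['cy'],np.array(p['tool_from_camera']).round(4).tolist())
print(finder.pinpoint(p,'housing')[:1])
np.savez('w1.npz',color=p['color'],depth=p['depth'],pos=o['ee_pos'],rot=o['tcp_rot'],T=p['tool_from_camera'],vfov=p['vfov'],cx=p['cx'],cy=p['cy'])
```

```text
[1.79994401e+01 2.11484854e+00 5.69639191e+00 9.36274319e+01
 1.13118286e-02 3.20302517e+01] [0.50471906 0.16404231 0.24095241] [-1.79985252e+02 -4.49022377e-02  1.65969178e+02]
65.70646984690485 282.423332403036 210.60849583652848 [[-0.0018, -0.9568, -0.2906, 0.0745], [1.0, -0.0016, -0.0009, -0.0009], [0.0004, -0.2906, 0.9568, -0.1223], [0.0, 0.0, 0.0, 1.0]]
[{'position': [297.7, 190.2], 'p': 0.69}]
```

View pics/w1.png

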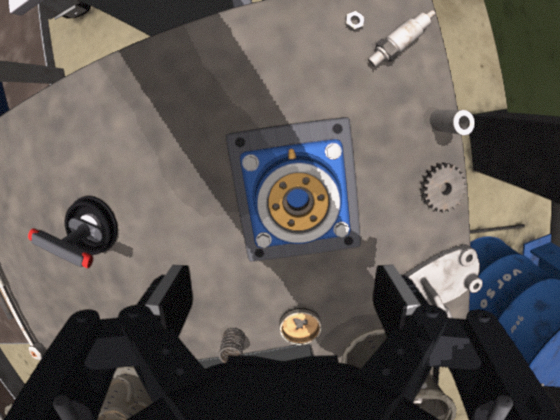

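The wrist view shows the brass ring at about (298,201) with its six dark holes, the dock at (92,222), and the spanner handle's red ends at (34,233) and (88,261).

```bash
cat >> h.py <<'E'
def wray(p,pos,rotv,uv):
    f=210/np.tan(np.radians(p['vfov']/2)); T=np.array(p['T'] if 'T' in p else p['tool_from_camera'])
    uv=np.atleast_2d(uv); d=uv-np.array([p['cx'],p['cy']]); r=np.hypot(*d.T)+1e-9; th=r/f
    c=np.c_[d*(np.sin(th)/r)[:,None],np.cos(th)]
    Rm=R.from_euler('xyz',rotv,degrees=True).as_matrix()
    return Rm@T[:3,3]+pos, (Rm@T[:3,:3]@c.T).T
def wz(p,pos,rotv,uv,z):
    o,d=wray(p,pos,rotv,uv); return o+d*((z-o[2])/d[:,2])[:,None]
def wpix(p,pos,rotv,X):
    f=210/np.tan(np.radians(p['vfov']/2)); T=np.array(p['T'] if 'T' in p else p['tool_from_camera'])
    Rm=R.from_euler('xyz',rotv,degrees=True).as_matrix()
    t=(np.atleast_2d(X)-pos)@Rm; c=(t-T[:3,3])@T[:3,:3]
    r=np.hypot(c[:,0],c[:,1]); th=np.arctan2(r,c[:,2])
    return c[:,:2]/r[:,None]*(f*th)[:,None]+[p['cx'],p['cy']]
def ortho(p,pos,rotv,cx,cy,z,half,res=.0005):
    """world-aligned rectified patch at height z: col=+x..., row=+y"""
    g=np.arange(-half,half,res); X,Y=np.meshgrid(cx+g,cy+g)
    q=wpix(p,pos,rotv,np.c_[X.ravel(),Y.ravel(),np.full(X.size,z)]).astype(np.float32)
    return cv2.remap(p['color'],q[:,0].reshape(X.shape),q[:,1].reshape(X.shape),cv2.INTER_LINEAR)
E
python3 - <<'E'
from h import *
p=dict(np.load('w1.npz')); p={k:(v if v.ndim else float(v)) for k,v in p.items()}
pos,ro=p['pos'],p['rot']
c0=wz(p,pos,ro,[298,201],.055)[0]; print(c0)
im=ortho(p,pos,ro,c0[0],c0[1],.055,.04)
hsv=cv2.cvtColor(im,cv2.COLOR_RGB2HSV).astype(int)
brass=((hsv[...,0]>10)&(hsv[...,0]<32)&(hsv[...,1]>90)).astype(np.uint8)
brass=cv2.morphologyEx(brass,cv2.MORPH_OPEN,np.ones((5,5)))
n,l,s,ce=cv2.connectedComponentsWithStats(brass); i=1+np.argmax(s[1:,4]); cnt,_=cv2.findContours((l==i).astype(np.uint8),0,2)
(x,y),r=cv2.minEnclosingCircle(max(cnt,key=len)); e=cv2.fitEllipse(max(cnt,key=len))
print('ring',(c0[0]-.04+x*.0005,c0[1]-.04+y*.0005),r*.5,e)
# fit hexagon: maximise darkness at holes with free centre
g=cv2.GaussianBlur(im[...,0].astype(np.float32),(0,0),2)
best=[]
for a in range(0,60,1):
  t=np.radians(a+60*np.arange(6))
  for dx in np.arange(-.006,.0061,.0005):
    for dy in np.arange(-.006,.0061,.0005):
      u=(.04+dx+.0225*np.cos(t))/.0005; v=(.04+dy+.0225*np.sin(t))/.0005
      best.append((g[v.round().astype(int),u.round().astype(int)].mean(),a,c0[0]+dx,c0[1]+dy))
best.sort(); print(*best[:6],sep='\n')
c=p['color'].astype(int); m=((c[...,0]>110)&(c[...,1]<70)&(c[...,2]<70)).astype(np.uint8); m[:,130:]=0;m[:200]=0;m[290:]=0
n,l,s,ce=cv2.connectedComponentsWithStats(m)
for i in range(1,n): 
  if s[i][4]>5: print(s[i],wz(p,pos,ro,ce[i],.0825))
cv2.imwrite('pics/o1.png',cv2.resize(im[...,::-1],None,fx=3,fy=3))
E
```

```text
[0.5169747  0.17549177 0.055     ]
ring (np.float64(0.5183002351028083), np.float64(0.175274748805839)) 30.008838653564453 ((82.43510437011719, 79.53813934326172), (118.03514099121094, 118.54202270507812), 165.79403686523438)
(np.float32(74.48151), 28, np.float64(0.5179747040969489), np.float64(0.17499177074797767))
(np.float32(74.61294), 28, np.float64(0.518474704096949), np.float64(0.17499177074797767))
(np.float32(74.66555), 28, np.float64(0.5179747040969489), np.float64(0.17549177074797767))
(np.float32(74.73482), 28, np.float64(0.518474704096949), np.float64(0.17549177074797767))
(np.float32(74.913826), 27, np.float64(0.5179747040969489), np.float64(0.17499177074797767))
(np.float32(74.972176), 27, np.float64(0.5179747040969489), np.float64(0.17549177074797767))
[ 29 229   8   8  27] [[ 0.46818338 -0.12884668  0.0825    ]]
[ 82 253   8  15  67] [[ 0.51574503 -0.06305226  0.0825    ]]
```

View pics/o1.png

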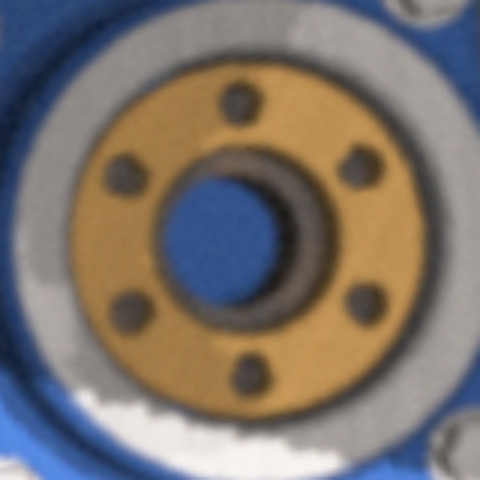

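The rectified patch shows the ring 59 mm across, centred at (0.518, 0.175), with holes at 28°+60°k. Next I hover over the spanner.

Run:
```python
from h import *
plan([.496,-.0937,.2],235)
```

```text
[[-0.6, -2.81, 0.46], [-0.22, -2.87, 0.46], [0.16, -2.87, 0.46], [0.54, -2.83, 0.46], [0.91, -2.73, 0.46]] [[0.0, -0.0, -0.1336], [0.0, -0.0, -0.1336], [0.0, -0.0, -0.1336], [0.0, -0.0, -0.1336], [0.0, -0.0, -0.1336]]
[[1.27, -2.58, 0.46], [1.6, -2.39, 0.46], [1.91, -2.16, 0.46], [2.18, -1.88, 0.46]] [[0.0, -0.0, -0.1336], [0.0, -0.0, -0.1336], [0.0, -0.0, -0.1336], [0.0, -0.0, -0.1336]]
```

Call:
{"fn": "move_arm", "kwargs": {
  "offset": [
    [-0.6, -2.81, 0.46],
    [-0.22, -2.87, 0.46],
    [0.16, -2.87, 0.46],
    [0.54, -2.83, 0.46],
    [0.91, -2.73, 0.46]
  ],
  "twist": [
    [0, 0, -0.1336],
    [0, 0, -0.1336],
    [0, 0, -0.1336],
    [0, 0, -0.1336],
    [0, 0, -0.1336]
  ],
  "grip": [1, 1, 1, 1, 1]
}}

```text
time: 2.75
ee_pos: [0.4993, 0.0213, 0.2185]
tcp_rot: [-180.0, 0.0, -155.2]
wrist_force: [-0.2, -0.1, -1.4]
opening: 0.0854
grasp_force: 0.0
```

Call:
{"fn": "move_arm", "kwargs": {
  "offset": [
    [1.27, -2.58, 0.46],
    [1.6, -2.39, 0.46],
    [1.91, -2.16, 0.46],
    [2.18, -1.88, 0.46],
    [0, 0, 0]
  ],
  "twist": [
    [0, 0, -0.1336],
    [0, 0, -0.1336],
    [0, 0, -0.1336],
    [0, 0, -0.1336],
    [0, 0, 0]
  ],
  "grip": [1, 1, 1, 1, 1]
}}

```text
time: 3.25
ee_pos: [0.4957, -0.0952, 0.1996]
tcp_rot: [-180.0, -0.0, -124.8]
wrist_force: [0.2, 0.8, -0.3]
opening: 0.0854
grasp_force: 0.0
```

Call:
{"fn": "move_arm", "kwargs": {
  "offset": [
    [0, 0, 0],
    [0, 0, 0]
  ],
  "twist": [
    [0, 0, 0],
    [0, 0, 0]
  ],
  "grip": [0.6, 0.6]
}}

```text
time: 3.45
ee_pos: [0.4963, -0.0928, 0.2003]
tcp_rot: [-180.0, 0.0, -125.0]
wrist_force: [-0.2, 0.1, -0.2]
opening: 0.0592
grasp_force: 0.0
```

Run:
```python
from h import *
o=bot.get_obs(); print(o['q'],o['ee_pos'],o['tcp_rot'],o['opening'])
p=viewer.camera('wrist'); pos,ro=o['ee_pos'],o['tcp_rot']
im=ortho(p,pos,ro,.496,-.0937,.0895,.07)
im2=ortho(p,pos,ro,.496,-.0937,.020,.07)
cv2.imwrite('pics/o2.png',cv2.resize(np.hstack([im,im2])[...,::-1],(800,400)))
c=im.astype(int); m=((c[...,0]>100)&(c[...,1]<70)&(c[...,2]<70)).astype(np.uint8)
n,l,s,ce=cv2.connectedComponentsWithStats(m)
for i in range(1,n):
  if s[i][4]>20: print(s[i],np.array([.496,-.0937])-.07+ce[i]*.0005)
```

```text
[-1.06026760e+01 -2.00266715e+00 -2.92261641e+00  8.90463856e+01
  1.55001763e-02 -6.55698781e+01] [ 0.49626453 -0.09282499  0.20030926] [-1.79975760e+02  2.80357179e-02 -1.25032787e+02] 0.05921480850340757
[ 77  54  34  32 309] [ 0.47173139 -0.13050906]
[170 190  28  25 367] [ 0.51864986 -0.06178311]
```

View pics/o2.png

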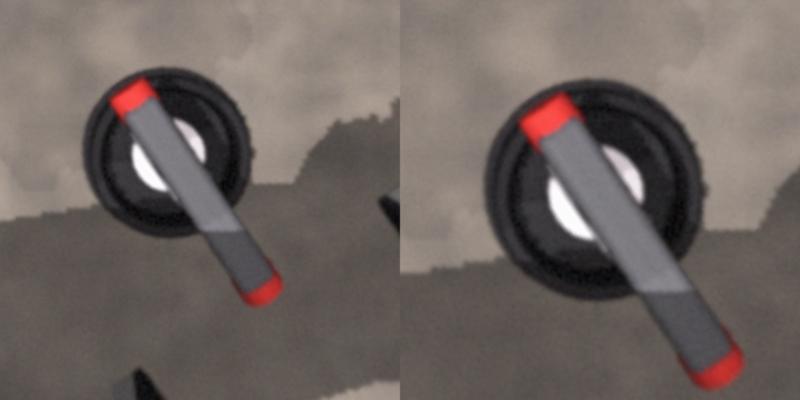

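The rectified view shows the spanner's handle with its red ends, yaw about 55.5°, and the dock 78 mm wide. The handle's middle is at about (0.4945, -0.0953). I go down and grip.

Run:
```python
from h import *
plan([.4945,-.0953,.084],235.5,n=5)
```

```text
[[0.06, 0.0, 2.33], [0.06, 0.0, 2.33], [0.06, 0.0, 2.33], [0.06, 0.0, 2.33], [0.06, 0.0, 2.33]] [[-0.0001, 0.0001, -0.0018], [-0.0001, 0.0001, -0.0018], [-0.0001, 0.0001, -0.0018], [-0.0001, 0.0001, -0.0018], [-0.0001, 0.0001, -0.0018]]
```

Call:
{"fn": "move_arm", "kwargs": {
  "offset": [
    [0.06, 0, 2.33],
    [0.06, 0, 2.33],
    [0.06, 0, 2.33],
    [0.06, 0, 2.33],
    [0.06, 0, 2.33]
  ],
  "twist": [
    [0, 0, -0.002],
    [0, 0, -0.002],
    [0, 0, -0.002],
    [0, 0, -0.002],
    [0, 0, -0.002]
  ],
  "grip": [0.6, 0.6, 0.6, 0.6, 0.6]
}}

```text
time: 4.0
ee_pos: [0.4946, -0.0955, 0.0828]
tcp_rot: [-180.0, 0.0, -124.4]
wrist_force: [0.1, -0.8, 0.4]
opening: 0.0515
grasp_force: 0.0
```

Call:
{"fn": "move_arm", "kwargs": {
  "offset": [
    [0, 0, 0],
    [0, 0, 0],
    [0, 0, 0],
    [0, 0, 0],
    [0, 0, 0]
  ],
  "twist": [
    [0, 0, 0],
    [0, 0, 0],
    [0, 0, 0],
    [0, 0, 0],
    [0, 0, 0]
  ],
  "grip": [0.6, 0.3, 0.2, 0, 0],
  "force": 40
}}

```text
time: 4.5
ee_pos: [0.4953, -0.0964, 0.085]
tcp_rot: [-179.9, 0.1, -124.4]
wrist_force: [-0.9, 2.4, 6.8]
opening: 0.0134
grasp_force: 39.9
```

Call:
{"fn": "move_arm", "kwargs": {
  "offset": [
    [0, 0, 0],
    [0, 0, 0],
    [0, 0, 0],
    [0, 0, 0]
  ],
  "twist": [
    [0, 0, 0],
    [0, 0, 0],
    [0, 0, 0],
    [0, 0, 0]
  ],
  "grip": [0, 0, 0, 0],
  "force": 80
}}

```text
time: 4.9
ee_pos: [0.4953, -0.0965, 0.0852]
tcp_rot: [-179.9, 0.1, -124.4]
wrist_force: [-1.6, 2.3, 6.7]
opening: 0.0124
grasp_force: 78.7
```

Call:
{"fn": "move_arm", "kwargs": {
  "offset": [
    [0, 0, -1],
    [0, 0, -2],
    [0, 0, -3],
    [0, 0, -3],
    [0, 0, -2]
  ],
  "twist": [
    [0, 0, 0],
    [0, 0, 0],
    [0, 0, 0],
    [0, 0, 0],
    [0, 0, 0]
  ],
  "grip": [0, 0, 0, 0, 0]
}}

```text
time: 5.4
ee_pos: [0.4948, -0.0967, 0.1963]
tcp_rot: [-179.9, 0.0, -124.5]
wrist_force: [0.5, 0.1, -2.2]
opening: 0.0124
grasp_force: 78.4
```

Call:
{"fn": "move_arm", "kwargs": {
  "offset": [
    [0, 0, 0]
  ],
  "twist": [
    [0, 0, 0]
  ],
  "grip": [0]
}}

```text
time: 5.5
ee_pos: [0.4956, -0.0968, 0.1968]
tcp_rot: [-179.7, 0.1, -124.5]
wrist_force: [0.3, -0.3, -1.8]
opening: 0.0124
grasp_force: 78.6
```

Run:
```python
from h import *
o=bot.get_obs(); print(o['ee_pos'],o['tcp_rot'],o['wrist_force'],o['torque'],o['opening'])
p=viewer.camera('wrist'); pos,ro=o['ee_pos'],o['tcp_rot']
print(finder.pinpoint(p,'spanner')[:2],finder.pinpoint(p,'dock')[:1])
save(p,'w3')
plan([.5182,.1751,.165],208)
```

```text
[ 0.49561979 -0.09684472  0.19683569] [-1.79735183e+02  1.05667934e-01 -1.24454130e+02] [ 0.34859474 -0.27119388 -1.82921148] [-0.00719336  0.00540747 -0.0036969 ] 0.012397502981531342
[{'position': [283.0, 234.4], 'p': 0.73}] [{'position': [282.8, 190.1], 'p': 0.79}]
[[-3.39, 1.91, 0.39], [-3.26, 2.14, 0.39], [-3.1, 2.36, 0.39], [-2.93, 2.57, 0.39], [-2.75, 2.76, 0.39]] [[0.0001, -0.0001, 0.0687], [0.0001, -0.0001, 0.0687], [0.0001, -0.0001, 0.0687], [0.0001, -0.0001, 0.0687], [0.0001, -0.0001, 0.0687]]
[[-2.55, 2.94, 0.39], [-2.34, 3.11, 0.39]] [[0.0001, -0.0001, 0.0687], [0.0001, -0.0001, 0.0687]]
```

View pics/w3.png

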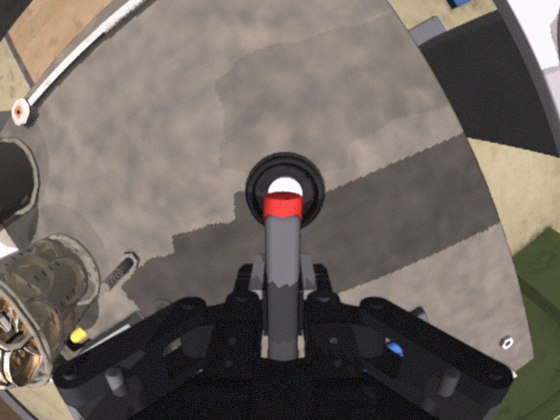

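The spanner is held squarely (handle along column 283, red near end at rows 193–217), with the empty dock at (285,190).

Run:
```python
from h import *
o=bot.get_obs()
p=viewer.camera('wrist'); pos,ro=o['ee_pos'],o['tcp_rot']
I=[0,0,0.]; print('end in tool', [wz(p,np.zeros(3),I,[282.5,r],-.0043)[0].round(4) for r in (193,198,203,208)])
print(p['color'][188:222:1,283].tolist())
im=ortho(p,pos,ro,.495,-.0965,.020,.07)
g=cv2.GaussianBlur(im.max(2),(0,0),1)
print('boss/dock', wz(p,pos,ro,[[284,178]],.014))
m=(g<60).astype(np.uint8); n,l,s,ce=cv2.connectedComponentsWithStats(m); 
for i in range(1,n):
  if s[i][4]>300: print(s[i],np.array([.495,-.0965])-.07+(s[i][:2]+s[i][2:4]/2)*.0005)
```

```text
end in tool [array([ 0.0461,  0.0001, -0.0043]), array([ 0.0442,  0.0001, -0.0043]), array([ 0.0422,  0.0001, -0.0043]), array([ 0.0403,  0.0001, -0.0043])]
[[253, 252, 253], [254, 252, 254], [247, 241, 244], [172, 148, 151], [108, 47, 47], [110, 28, 24], [121, 34, 30], [124, 28, 26], [131, 33, 28], [139, 37, 33], [149, 42, 35], [175, 44, 42], [235, 69, 66], [250, 77, 72], [251, 80, 74], [251, 82, 76], [250, 75, 71], [251, 81, 77], [250, 77, 71], [250, 76, 73], [251, 81, 77], [251, 80, 74], [250, 76, 71], [251, 79, 74], [251, 78, 74], [251, 79, 75], [251, 81, 75], [251, 77, 72], [237, 85, 85], [167, 109, 111], [122, 114, 122], [117, 114, 123], [117, 114, 120], [122, 119, 124]]
boss/dock [[ 0.4837221  -0.10884881  0.014     ]]
[  63   63  151  153 9984] [ 0.49425 -0.09675]
[243 231  37  49 358] [ 0.55575 -0.03875]
```

Call:
{"fn": "move_arm", "kwargs": {
  "offset": [
    [-3.39, 1.91, 0.39],
    [-3.26, 2.14, 0.39],
    [-3.1, 2.36, 0.39],
    [-2.93, 2.57, 0.39],
    [-2.75, 2.76, 0.39]
  ],
  "twist": [
    [0, 0, 0.0687],
    [0, 0, 0.0687],
    [0, 0, 0.0687],
    [0, 0, 0.0687],
    [0, 0, 0.0687]
  ],
  "grip": [0, 0, 0, 0, 0]
}}

```text
time: 6.2
ee_pos: [0.511, 0.0989, 0.1723]
tcp_rot: [180.0, -0.1, -144.3]
wrist_force: [1.3, -0.3, -3.0]
opening: 0.0126
grasp_force: 78.5
```

Call:
{"fn": "move_arm", "kwargs": {
  "offset": [
    [-2.55, 2.94, 0.39],
    [-2.34, 3.11, 0.39],
    [0, 0, 0],
    [0, 0, 0]
  ],
  "twist": [
    [0, 0, 0.0687],
    [0, 0, 0.0687],
    [0, 0, 0],
    [0, 0, 0]
  ],
  "grip": [0, 0, 0, 0]
}}

```text
time: 6.6
ee_pos: [0.5177, 0.1755, 0.1645]
tcp_rot: [180.0, -0.2, -151.9]
wrist_force: [-0.4, -0.7, -2.5]
opening: 0.0126
grasp_force: 78.7
```

Call:
{"fn": "move_arm", "kwargs": {
  "offset": [
    [0, 0, 1.0],
    [0, 0, 1.0],
    [0, 0, 0.7],
    [0, 0, 0],
    [0, 0, 0]
  ],
  "twist": [
    [0, 0, 0],
    [0, 0, 0],
    [0, 0, 0],
    [0, 0, 0],
    [0, 0, 0]
  ],
  "grip": [0, 0, 0, 0, 0]
}}

```text
time: 7.1
ee_pos: [0.5184, 0.1746, 0.1389]
tcp_rot: [180.0, -0.0, -152.0]
wrist_force: [0.5, -0.2, -1.9]
opening: 0.0123
grasp_force: 78.6
```

Call:
{"fn": "move_arm", "kwargs": {
  "offset": [
    [0, 0, 0.15],
    [0, 0, 0.15],
    [0, 0, 0.15],
    [0, 0, 0.1]
  ],
  "twist": [
    [0, 0, 0],
    [0, 0, 0],
    [0, 0, 0],
    [0, 0, 0]
  ],
  "grip": [0, 0, 0, 0]
}}

```text
time: 7.5
ee_pos: [0.5185, 0.1751, 0.1335]
tcp_rot: [-180.0, 0.0, -152.0]
wrist_force: [-0.3, 0.5, -3.1]
opening: 0.0127
grasp_force: 78.6
```

Run:
```python
from h import *
o=bot.get_obs()
for k in ('time','ee_pos','tcp_rot','wrist_force','torque'): print(k,o[k])
```

```text
time 7.5
ee_pos [0.51850248 0.17506316 0.1335401 ]
tcp_rot [-1.79998632e+02  5.85439139e-03 -1.51994828e+02]
wrist_force [-0.25302886  0.45478379 -3.07010212]
torque [-0.02610762 -0.0105657  -0.00057782]
```

Call:
{"fn": "move_arm", "kwargs": {
  "offset": [
    [0, 0, 0.1],
    [0, 0, 0.1],
    [0, 0, 0.1],
    [0, 0, 0]
  ],
  "twist": [
    [0, 0, 0],
    [0, 0, 0],
    [0, 0, 0],
    [0, 0, 0]
  ],
  "grip": [0, 0, 0, 0]
}}

```text
time: 7.9
ee_pos: [0.5183, 0.175, 0.1304]
tcp_rot: [180.0, -0.0, -152.0]
wrist_force: [-2.0, -0.3, -1.6]
opening: 0.0127
grasp_force: 78.7
```

```bash
cat > s.py <<'E'
from h import *
o=bot.get_obs()
for k in ('time','ee_pos','tcp_rot','wrist_force','torque'): print(k,o[k].round(4) if k!='time' else o[k])
E
python3 s.py
```

```text
time 7.9
ee_pos [0.5183 0.175  0.1304]
tcp_rot [ 1.799923e+02 -3.280000e-02 -1.519982e+02]
wrist_force [-1.9637 -0.3039 -1.5629]
torque [-0.0767  0.3251 -0.0101]
```

Call:
{"fn": "move_arm", "kwargs": {
  "offset": [
    [0.05, 0.02, 0.1],
    [0, 0, 0.1],
    [0, 0, 0.1],
    [0, 0, 0]
  ],
  "twist": [
    [0, 0, 0],
    [0, 0, 0],
    [0, 0, 0],
    [0, 0, 0]
  ],
  "grip": [0, 0, 0, 0]
}}

```text
time: 8.3
ee_pos: [0.5178, 0.1748, 0.1273]
tcp_rot: [180.0, -0.0, -152.0]
wrist_force: [-1.3, 0.2, -3.2]
opening: 0.0127
grasp_force: 78.6
```

```bash
python3 s.py
```

```text
time 8.3
ee_pos [0.5178 0.1748 0.1273]
tcp_rot [ 1.799991e+02 -3.690000e-02 -1.520031e+02]
wrist_force [-1.2766  0.2341 -3.2172]
torque [-0.1965  0.3633  0.002 ]
```

Call:
{"fn": "move_arm", "kwargs": {
  "offset": [
    [0.03, 0.02, 0.05],
    [0, 0, 0],
    [0, 0, 0],
    [0, 0, 0],
    [0, 0, 0]
  ],
  "twist": [
    [0, 0, 0.03],
    [0, 0, 0.03],
    [0, 0, 0.03],
    [0, 0, 0.03],
    [0, 0, 0.03]
  ],
  "grip": [0, 0, 0, 0, 0]
}}

```text
time: 8.8
ee_pos: [0.5174, 0.1753, 0.127]
tcp_rot: [180.0, -0.0, -160.7]
wrist_force: [-2.7, 2.6, -2.8]
opening: 0.0128
grasp_force: 78.6
```

```bash
python3 s.py
```

```text
time 8.8
ee_pos [0.5174 0.1753 0.127 ]
tcp_rot [ 1.799604e+02 -1.220000e-02 -1.607106e+02]
wrist_force [-2.7487  2.6021 -2.7899]
torque [0.7767 0.8387 0.1099]
```

Call:
{"fn": "move_arm", "kwargs": {
  "offset": [
    [0.03, 0.04, 0],
    [0, 0, 0],
    [0, 0, 0],
    [0, 0, 0],
    [0, 0, 0]
  ],
  "twist": [
    [0, 0, 0.03],
    [0, 0, 0.03],
    [0, 0, 0.03],
    [0, 0, 0.03],
    [0, 0, 0.03]
  ],
  "grip": [0, 0, 0, 0, 0]
}}

```text
time: 9.3
ee_pos: [0.5172, 0.1754, 0.1271]
tcp_rot: [180.0, 0.0, -169.3]
wrist_force: [-2.3, 3.3, -3.1]
opening: 0.0126
grasp_force: 78.5
```

```bash
python3 s.py
```

```text
time 9.3
ee_pos [0.5172 0.1754 0.1271]
tcp_rot [ 1.799814e+02  2.000000e-04 -1.693248e+02]
wrist_force [-2.2966  3.2766 -3.1414]
torque [0.9736 0.5262 0.1517]
```

Call:
{"fn": "move_arm", "kwargs": {
  "offset": [
    [0.01, 0.04, 0],
    [0, 0, 0],
    [0, 0, 0]
  ],
  "twist": [
    [0, 0, 0.03],
    [0, 0, 0.03],
    [0, 0, 0.03]
  ],
  "grip": [0, 0, 0]
}}

```text
time: 9.6
ee_pos: [0.5171, 0.1757, 0.1271]
tcp_rot: [180.0, 0.0, -174.5]
wrist_force: [-1.9, 3.1, -4.0]
opening: 0.0127
grasp_force: 78.5
```

```bash
python3 s.py
```

```text
time 9.6
ee_pos [0.5171 0.1757 0.1271]
tcp_rot [ 1.799983e+02  1.040000e-02 -1.744851e+02]
wrist_force [-1.8929  3.0541 -3.9903]
torque [0.6529 0.4252 0.1363]
```

Call:
{"fn": "move_arm", "kwargs": {
  "offset": [
    [0, 0.03, 0],
    [0, 0, 0],
    [0, 0, 0]
  ],
  "twist": [
    [0, 0, 0.03],
    [0, 0, 0.03],
    [0, 0, 0.03]
  ],
  "grip": [0, 0, 0]
}}

```text
time: 9.9
ee_pos: [0.517, 0.1759, 0.1271]
tcp_rot: [-180.0, 0.0, -179.7]
wrist_force: [-1.3, 2.1, -4.1]
opening: 0.0123
grasp_force: 78.5
```

```bash
python3 s.py
```

```text
time 9.9
ee_pos [0.517  0.1759 0.1271]
tcp_rot [-1.799921e+02  4.200000e-03 -1.796504e+02]
wrist_force [-1.2725  2.1204 -4.1174]
torque [0.5235 0.376  0.1996]
```

Call:
{"fn": "move_arm", "kwargs": {
  "offset": [
    [0, 0.02, 0],
    [0, 0, 0],
    [0, 0, 0]
  ],
  "twist": [
    [0, 0, 0.03],
    [0, 0, 0.03],
    [0, 0, 0.03]
  ],
  "grip": [0, 0, 0]
}}

```text
time: 10.2
ee_pos: [0.517, 0.1761, 0.1271]
tcp_rot: [-180.0, 0.0, 175.2]
wrist_force: [-1.3, 1.3, -3.7]
opening: 0.0124
grasp_force: 78.5
```

```bash
python3 s.py
```

```text
time 10.2
ee_pos [0.517  0.1761 0.1271]
tcp_rot [-1.799910e+02  2.900000e-03  1.751937e+02]
wrist_force [-1.2689  1.3131 -3.6831]
torque [0.3161 0.3402 0.1319]
```

Call:
{"fn": "move_arm", "kwargs": {
  "offset": [
    [0, 0.01, 0],
    [0, 0, 0],
    [0, 0, 0]
  ],
  "twist": [
    [0, 0, 0.03],
    [0, 0, 0.03],
    [0, 0, 0.03]
  ],
  "grip": [0, 0, 0]
}}

```text
time: 10.5
ee_pos: [0.517, 0.1762, 0.1271]
tcp_rot: [-180.0, 0.0, 170.0]
wrist_force: [-1.1, 0.4, -3.2]
opening: 0.0124
grasp_force: 78.5
```

```bash
python3 s.py
```

```text
time 10.5
ee_pos [0.517  0.1762 0.1271]
tcp_rot [-1.799938e+02  4.200000e-03  1.700396e+02]
wrist_force [-1.1334  0.4298 -3.1746]
torque [0.3266 0.3982 0.194 ]
```

Call:
{"fn": "move_arm", "kwargs": {
  "offset": [
    [0, 0, 0],
    [0, 0, 0],
    [0, 0, 0]
  ],
  "twist": [
    [0, 0, 0.03],
    [0, 0, 0.03],
    [0, 0, 0.03]
  ],
  "grip": [0, 0, 0]
}}

```text
time: 10.8
ee_pos: [0.517, 0.1763, 0.1271]
tcp_rot: [180.0, -0.0, 164.9]
wrist_force: [-1.2, 0.9, -3.1]
opening: 0.0126
grasp_force: 78.5
```

```bash
python3 s.py
```

```text
time 10.8
ee_pos [0.517  0.1763 0.1271]
tcp_rot [ 1.799987e+02 -1.000000e-04  1.648946e+02]
wrist_force [-1.2005  0.9276 -3.0547]
torque [0.3725 0.3375 0.323 ]
```

Call:
{"fn": "move_arm", "kwargs": {
  "offset": [
    [0, 0, 0],
    [0, 0, 0],
    [0, 0, 0]
  ],
  "twist": [
    [0, 0, 0.03],
    [0, 0, 0.03],
    [0, 0, 0.03]
  ],
  "grip": [0, 0, 0]
}}

```text
time: 11.1
ee_pos: [0.517, 0.1763, 0.1271]
tcp_rot: [180.0, -0.0, 159.7]
wrist_force: [-1.4, 1.9, -4.4]
opening: 0.0126
grasp_force: 78.5
```

```bash
python3 s.py
```

```text
time 11.1
ee_pos [0.517  0.1763 0.1271]
tcp_rot [ 1.799899e+02 -9.000000e-04  1.597359e+02]
wrist_force [-1.4415  1.8702 -4.446 ]
torque [0.5285 0.3722 0.321 ]
```

Call:
{"fn": "move_arm", "kwargs": {
  "offset": [
    [0, 0, 0],
    [0, 0, 0],
    [0, 0, 0]
  ],
  "twist": [
    [0, 0, 0.03],
    [0, 0, 0.03],
    [0, 0, 0.03]
  ],
  "grip": [0, 0, 0]
}}

```text
time: 11.4
ee_pos: [0.517, 0.1764, 0.1271]
tcp_rot: [180.0, -0.0, 154.6]
wrist_force: [-1.1, 1.8, -4.2]
opening: 0.0127
grasp_force: 78.5
```

```bash
python3 s.py
python3 - <<'E'
from h import *
for i in range(4): viewer.camera('wrist'); print(bot.get_obs()['torque'][2])
E
```

```text
time 11.4
ee_pos [0.517  0.1764 0.1271]
tcp_rot [ 1.799869e+02 -4.300000e-03  1.545802e+02]
wrist_force [-1.1354  1.7936 -4.1823]
torque [0.7729 0.2527 0.386 ]
0.29732205541725676
0.3083057926725542
0.3143763980034779
0.2976824016077415
```

Running torque was about 0.12–0.15 N m. It then jumped to 0.32 and climbed to 0.39, reading 0.30 at rest, so the ring is firm. I back off slightly and lift out.

Call:
{"fn": "move_arm", "kwargs": {
  "offset": [
    [0, 0, 0],
    [0, 0, 0],
    [0, 0, 0]
  ],
  "twist": [
    [0, 0, -0.02],
    [0, 0, -0.02],
    [0, 0, 0]
  ],
  "grip": [0, 0, 0]
}}

```text
time: 11.9
ee_pos: [0.517, 0.1761, 0.1272]
tcp_rot: [-180.0, 0.0, 157.1]
wrist_force: [-2.6, 1.2, -2.2]
opening: 0.0128
grasp_force: 78.7
```

```bash
python3 s.py
```

```text
time 11.9
ee_pos [0.517  0.1761 0.1272]
tcp_rot [-1.799891e+02  1.150000e-02  1.570619e+02]
wrist_force [-2.5872  1.1992 -2.1661]
torque [0.409  0.4393 0.0868]
```

Call:
{"fn": "move_arm", "kwargs": {
  "offset": [
    [0, 0, -0.2],
    [0, 0, -0.2],
    [0, 0, -0.3],
    [0, 0, -0.5],
    [0, 0, -1]
  ],
  "twist": [
    [0, 0, -0.01],
    [0, 0, 0],
    [0, 0, 0],
    [0, 0, 0],
    [0, 0, 0]
  ],
  "grip": [0, 0, 0, 0, 0]
}}

```text
time: 12.4
ee_pos: [0.5169, 0.1761, 0.1493]
tcp_rot: [-180.0, -0.0, 157.6]
wrist_force: [0.9, -0.8, -2.6]
opening: 0.0125
grasp_force: 78.7
```

Call:
{"fn": "move_arm", "kwargs": {
  "offset": [
    [0, 0, -2],
    [0, 0, -2],
    [0, 0, 0]
  ],
  "twist": [
    [0, 0, 0],
    [0, 0, 0],
    [0, 0, 0]
  ],
  "grip": [0, 0, 0]
}}

```text
time: 12.7
ee_pos: [0.5181, 0.1766, 0.1926]
tcp_rot: [179.8, 0.2, 157.6]
wrist_force: [0.0, -0.8, -1.7]
opening: 0.0126
grasp_force: 78.9
```

```bash
python3 s.py
python3 - <<'E'
from h import *
plan([.4950,-.0968,.150],215,vmax=.04)
E
```

```text
time 12.7
ee_pos [0.5181 0.1766 0.1926]
tcp_rot [179.8123   0.2243 157.5772]
wrist_force [ 0.0376 -0.7929 -1.7184]
torque [-0.0055  0.0328 -0.0634]
[[-1.03, -3.27, 0.53], [-0.62, -3.37, 0.53], [-0.19, -3.43, 0.53], [0.24, -3.42, 0.53], [0.66, -3.37, 0.53]] [[0.0001, 0.0007, -0.1253], [0.0001, 0.0007, -0.1253], [0.0001, 0.0007, -0.1253], [0.0001, 0.0007, -0.1253], [0.0001, 0.0007, -0.1253]]
[[1.08, -3.26, 0.53], [1.48, -3.1, 0.53], [1.85, -2.89, 0.53]] [[0.0001, 0.0007, -0.1253], [0.0001, 0.0007, -0.1253], [0.0001, 0.0007, -0.1253]]
```

Call:
{"fn": "move_arm", "kwargs": {
  "offset": [
    [-1.03, -3.27, 0.53],
    [-0.62, -3.37, 0.53],
    [-0.19, -3.43, 0.53],
    [0.24, -3.42, 0.53],
    [0.66, -3.37, 0.53]
  ],
  "twist": [
    [0, 0.0007, -0.1253],
    [0, 0.0007, -0.1253],
    [0, 0.0007, -0.1253],
    [0, 0.0007, -0.1253],
    [0, 0.0007, -0.1253]
  ],
  "grip": [0, 0, 0, 0, 0]
}}

```text
time: 13.2
ee_pos: [0.502, 0.0041, 0.1617]
tcp_rot: [179.9, -0.2, -166.2]
wrist_force: [0.7, -0.0, -2.2]
opening: 0.0124
grasp_force: 78.8
```

Call:
{"fn": "move_arm", "kwargs": {
  "offset": [
    [1.08, -3.26, 0.53],
    [1.48, -3.1, 0.53],
    [1.85, -2.89, 0.53],
    [0, 0, 0],
    [0, 0, 0]
  ],
  "twist": [
    [0, 0.0007, -0.1253],
    [0, 0.0007, -0.1253],
    [0, 0.0007, -0.1253],
    [0, 0, 0],
    [0, 0, 0]
  ],
  "grip": [0, 0, 0, 0, 0]
}}

```text
time: 13.7
ee_pos: [0.4933, -0.0978, 0.1461]
tcp_rot: [179.8, -0.3, -145.2]
wrist_force: [0.4, 0.1, -2.2]
opening: 0.0126
grasp_force: 79.0
```

```bash
python3 s.py
python3 - <<'E'
from h import *
plan([.4946,-.0968,.094],215,n=4)
E
```

```text
time 13.7
ee_pos [ 0.4933 -0.0978  0.1461]
tcp_rot [ 179.8135   -0.292  -145.1763]
wrist_force [ 0.443   0.0551 -2.2106]
torque [ 0.0601 -0.0188  0.0183]
[[-0.05, -0.0, 1.3], [-0.05, -0.0, 1.3], [-0.04, 0.0, 1.3], [-0.04, 0.0, 1.3]] [[0.0008, -0.0013, -0.0008], [0.0008, -0.0013, -0.0008], [0.0008, -0.0013, -0.0008], [0.0008, -0.0013, -0.0008]]
```

Call:
{"fn": "move_arm", "kwargs": {
  "offset": [
    [-0.05, 0, 1.3],
    [-0.05, 0, 1.3],
    [-0.04, 0, 1.3],
    [-0.04, 0, 1.3],
    [0, 0, 0]
  ],
  "twist": [
    [0.0008, -0.0013, 0],
    [0.0008, -0.0013, 0],
    [0.0008, -0.0013, 0],
    [0.0008, -0.0013, 0],
    [0, 0, 0]
  ],
  "grip": [0, 0, 0, 0, 0]
}}

```text
time: 14.2
ee_pos: [0.4938, -0.0957, 0.092]
tcp_rot: [179.9, -0.1, -145.0]
wrist_force: [-0.8, 0.2, -2.1]
opening: 0.0122
grasp_force: 78.8
```

Call:
{"fn": "move_arm", "kwargs": {
  "offset": [
    [0, 0, 0.2],
    [0, 0, 0.2],
    [0, 0, 0.2],
    [0, 0, 0]
  ],
  "twist": [
    [0, 0, 0],
    [0, 0, 0],
    [0, 0, 0],
    [0, 0, 0]
  ],
  "grip": [0, 0, 0, 0]
}}

```text
time: 14.6
ee_pos: [0.495, -0.0963, 0.0887]
tcp_rot: [-180.0, 0.0, -145.0]
wrist_force: [-0.5, -0.3, -2.4]
opening: 0.0128
grasp_force: 78.9
```

```bash
python3 s.py
```

```text
time 14.6
ee_pos [ 0.495  -0.0963  0.0887]
tcp_rot [-1.799554e+02  3.650000e-02 -1.449910e+02]
wrist_force [-0.4818 -0.2572 -2.3563]
torque [ 0.0169 -0.01   -0.0213]
```

Call:
{"fn": "move_arm", "kwargs": {
  "offset": [
    [0, 0, 0.1],
    [0, 0, 0.1],
    [0, 0, 0.1],
    [0, 0, 0]
  ],
  "twist": [
    [0, 0, 0],
    [0, 0, 0],
    [0, 0, 0],
    [0, 0, 0]
  ],
  "grip": [0, 0, 0, 0]
}}

```text
time: 15.0
ee_pos: [0.4949, -0.0963, 0.0855]
tcp_rot: [-180.0, 0.0, -145.0]
wrist_force: [0.0, 0.1, -2.6]
opening: 0.0123
grasp_force: 78.9
```

```bash
python3 s.py
```

```text
time 15.0
ee_pos [ 0.4949 -0.0963  0.0855]
tcp_rot [-1.799707e+02  2.000000e-02 -1.449849e+02]
wrist_force [ 0.0467  0.107  -2.5848]
torque [-0.0062 -0.0133  0.0082]
```

Expected seat is at about 0.085, so I press down a touch further before releasing.

Call:
{"fn": "move_arm", "kwargs": {
  "offset": [
    [0, 0, 0.08],
    [0, 0, 0.05],
    [0, 0, 0]
  ],
  "twist": [
    [0, 0, 0],
    [0, 0, 0],
    [0, 0, 0]
  ],
  "grip": [0, 0, 0]
}}

```text
time: 15.3
ee_pos: [0.4951, -0.0963, 0.0852]
tcp_rot: [-179.9, 0.1, -145.0]
wrist_force: [-2.3, 1.0, 4.4]
opening: 0.0123
grasp_force: 80.1
```

```bash
python3 s.py
```

```text
time 15.3
ee_pos [ 0.4951 -0.0963  0.0852]
tcp_rot [-1.799315e+02  5.610000e-02 -1.449868e+02]
wrist_force [-2.2689  1.0243  4.4459]
torque [0.1554 0.5307 0.0068]
```

Call:
{"fn": "move_arm", "kwargs": {
  "offset": [
    [0, 0, -0.08],
    [0, 0, 0],
    [0, 0, 0],
    [0, 0, 0],
    [0, 0, 0]
  ],
  "twist": [
    [0, 0, 0],
    [0, 0, 0],
    [0, 0, 0],
    [0, 0, 0],
    [0, 0, 0]
  ],
  "grip": [0, 0.3, 0.6, 0.6, 0.6],
  "force": 20
}}

```text
time: 15.8
ee_pos: [0.495, -0.0963, 0.0852]
tcp_rot: [-180.0, 0.0, -145.0]
wrist_force: [0.0, -0.1, 0.4]
opening: 0.051
grasp_force: 0.0
```

Call:
{"fn": "move_arm", "kwargs": {
  "offset": [
    [0, 0, -1],
    [0, 0, -2],
    [0, 0, -3],
    [0, 0, -3],
    [0, 0, -3]
  ],
  "twist": [
    [0, 0, 0],
    [0, 0, 0],
    [0, 0, 0],
    [0, 0, 0],
    [0, 0, 0]
  ],
  "grip": [0.6, 0.6, 0.6, 0.6, 0.6]
}}

```text
time: 16.3
ee_pos: [0.4948, -0.0963, 0.2072]
tcp_rot: [-179.9, 0.1, -145.0]
wrist_force: [0.6, 0.4, 0.7]
opening: 0.0514
grasp_force: 0.0
```

Call:
{"fn": "move_arm", "kwargs": {
  "offset": [
    [0, 0, 0],
    [0, 0, 0],
    [0, 0, 0]
  ],
  "twist": [
    [0, 0, 0],
    [0, 0, 0],
    [0, 0, 0]
  ],
  "grip": [0.6, 0.6, 0.6]
}}

```text
time: 16.6
ee_pos: [0.4946, -0.0962, 0.2045]
tcp_rot: [180.0, -0.0, -145.0]
wrist_force: [-0.7, 0.2, -0.8]
opening: 0.0511
grasp_force: 0.0
```

```bash
python3 s.py; python3 -c "
from h import *
a=viewer.camera('wrist');b=viewer.camera('scene')
cv2.imwrite('pics/f.png',cv2.resize(np.hstack([a['color'],b['color']])[...,::-1],(800,300),interpolation=cv2.INTER_AREA))"
```

```text
time 16.6
ee_pos [ 0.4946 -0.0962  0.2045]
tcp_rot [ 1.799889e+02 -1.650000e-02 -1.449865e+02]
wrist_force [-0.7359  0.1575 -0.8312]
torque [ 0.0097  0.0208 -0.0045]
```

View pics/f.png

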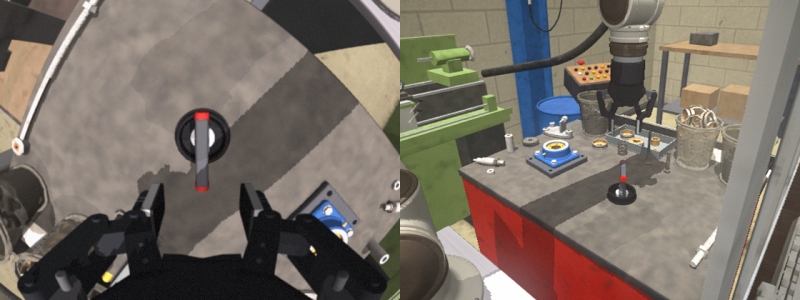

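The final picture shows the spanner upright in its dock, at (202,140) in the wrist half and (622,190) in the scene half. The gripper is clear and the other parts look untouched.

```bash
python3 -c "
from h import *
print(bot.job_done())"
```

```text
the job is handed in; nothing more can be done
None
```

I turned the ring clockwise until it went firm, with torque climbing to about 0.39 N m and settling at 0.30 at rest; the spanner is back upright in its dock, the bystanders look undisturbed, and the job was handed in at about 17 s, with no verdict returned.

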